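# Fit the burner cap and valve knob of a gas hob, and hold the knob pressed in

## Task

Finish the single-burner gas hob that stands on the workshop bench: set the black burner cap fully home on the burner head and let go of it. Then take the black control knob, turn it so that the flat in its bore matches the flat on the valve shaft (pointer to the white off mark), push it right down onto the shaft, and press it in against the valve's spring as far as it goes, as one does to light the burner. The program finishes while still holding the knob pressed in like that; leave the other things on the bench where they are.

Things in the scene. Friction and masses are not known exactly. Their poses are not given: they have to be found in the camera images.
- cap_center (a point): burner cap, loose on the bench, right way up: a black disc 54 mm across and 10 mm thick over a steel spigot 37 mm across and 7 mm high (17 mm in all), 110 g; the disc's rim starts 7 mm above the bench. The point is its centre, 8.5 mm above its underside, z up. Round: any yaw will do.
- burner_mouth (a point): centre of the open top of the hob's aluminium burner head, 92 mm above the bench. Head: 51 mm across, 22 mm out of the deck, round bowl 40 mm across and 11 mm deep for the cap's spigot; the cap's rim rests on its top edge, cap_center 1.5 mm above this point. Igniter and thermocouple, 35 mm towards -x (the hob's front), end 6 mm below the head's top. Axes as the hob's, z up.
- knob_center (a point): control knob on the bench, upright, black, 33 mm high, 35 g. Hollow skirt 44 mm across, 15 mm high; on it a grip bar 40 x 13 mm, 18 mm high, white pointer line on one end. In its underside a D-bore 12 mm deep, 11.6 mm across, flat 2.2 mm from the axis on the pointer's side, mouth chamfered 1.5 mm. Point: on the axis, 16.5 mm above the underside; x along the bar to the pointer end, z up.
- knob_pointer (a point): the pointer end of the knob's grip bar, at its top edge: 20 mm from the knob's axis and 33 mm above its underside.
- shaft_top (a point): top centre of the brass valve shaft, a 10 mm D-shaft, top chamfered, 19 mm out of the deck (89 mm above the bench) at the hob's front corner. Its flat is 1.5 mm from the axis and faces this point's x, towards the white mark. It does not turn and moves down as pressed. The knob goes on only within about 0.25 rad; fully on, the bore's end rests on this point, knob_center 4.5 mm above it.
- off_mark (a point): white dot on the hob's deck, 35 mm from the shaft's axis, on the side that the shaft's flat faces. The deck is 70 mm above the bench, a stainless plate 280 mm (x) by 310 mm (y).
- stem (a joint): how far the valve shaft is pressed in, in m: 0 = out, 0.005 = pressed to its stop. A spring holds it out: it gives way at about 5.5 N and takes about 9 N at the stop. It comes out again if let go.
- pan_support: bystander: black wire pan support, a 178 mm square, 30 mm high, loose on the bench; origin at its centre, underside.
- spanner: bystander: steel spanner 160 mm long lying on the bench.
- screwdriver: bystander: yellow-handled screwdriver 210 mm long lying on the bench.
- tape_measure: bystander: yellow and black tape measure, 72 by 36 mm and 64 mm high, standing on the bench.
- glue: bystander: white glue bottle with an orange cap, 60 mm across, 170 mm high, standing on the bench.
- screw_jar: bystander: glass jar with a steel lid, 68 mm across, 80 mm high, standing on the bench.
- pencil: bystander: red carpenter's pencil 140 mm long lying on the bench.
Not all that is in view belongs to the job. There is more than one size of the part that bears cap_center; the job needs the smallest.

How it is judged:
On the way, in this order (a step that is already met when the one before it is completed fails the run):
1. the burner cap is fully home on the burner head and let go (horizontal distance between cap_center and burner_mouth below 0.0035 m and z of cap_center in the frame of burner_mouth below 0.003 m and angle between cap_center's own z axis and vertical below 0.06 rad and contact force between cap and the fingers below 0.05 N), for 0.2 s.
2. the knob is home on the valve shaft, flats matched (horizontal distance between knob_center and shaft_top below 0.003 m and z of knob_center in the frame of shaft_top below 0.0065 m and x of knob_pointer in the frame of shaft_top above 0.016 m and angle between the x axis of knob_center and the x axis of shaft_top, either way round below 0.35 rad), for 0.1 s.
At the end, for the whole second after the job is handed in: Knob home on the D-shaft (within 2 mm of its end, axis within 3 mm, pointer within 0.35 rad of the mark, upright), held by the fingers with over 2 N and pressed in at least 3.8 of 5 mm; cap level and home on the burner head (within 3.5 mm sideways, 1.5 mm in height), let go (all of step 1 and all of step 2 and value of joint stem above 0.0038 m and contact force between knob and the fingers above 2 N and angle between knob_center's own z axis and vertical below 0.12 rad); the arm keeps its last pose, push and grip.
It fails at once if one of the other things on the bench was moved by more than 30 mm (distance of any of pan_support, spanner, screwdriver, tape_measure, glue, screw_jar, pencil from where it was at the start of the episode above 0.03 m).
It also fails if it takes over 54 s, if anything falls off the work surface, if the arm or the gripper's body presses on something with over 40 N, if the wrist force passes 120 N, or if a joint passes its speed limit or range.

## Robot

A 7-joint arm with a two-finger parallel gripper is mounted at the origin on the work surface. World frame = base frame: x ahead of the robot, y to its left, z up, the work surface at z = 0. Lengths are in m, angles in rad, forces in N, time in s.
With the tool pointing down it reaches from about 0.425 to 0.95 m from the base axis. Payload 4.7 kg.
Tool frame: the origin (TCP) lies on the centre line of the jaws, within the pads' length; the fingertips stand 25 mm ahead of it and the grasp point (between the pads) lies 6 mm ahead of it (nose_length is the distance from the TCP to the fingertips, in m); z points along the fingers, y is the line along which they close (so a half turn about z gives the same grasp; the last joint's range is limited). The gripper opens to 85 mm and grips with 20 to 120 N. Pads are 22 mm wide; open, the fingers measure 114 mm over their backs; the gripper's body (76 mm by 85 mm) begins 54 mm behind the grasp point. The pads swing forward as they close: fully open they stand 13 mm farther back than shut.
Start: joints at [-1.216, 0.469, -0.049, 1.532, 0.024, 1.141, -0.082], TCP at [0.253, 0.626, 0.256] pointing down, gripper open.
Joint ranges: [-2.59, 2.59], [-0.33, 1.99], [-1.39, 1.29], [0.1, 2.45], [-1.04, 4.18], [0.21, 1.99], [-2.66, 2.66]. Speed limits (rad/s): [2.57, 2.57, 3.14, 3.14, 3.14, 3.14, 3.14].

## Interface

Orientations are given as a unit quaternion [x, y, z, w].
In Python, from bench import * gives the robot as it stands.
- The arm moves only by the tool carry_out, never from a script. Its argument "plan" is a list of rows, each an object of numbers: "x", "y", "z": the shift along the tool's x, y, z in m; "turn": the turn about the tool's z in rad; "fingers": the opening in per cent of the stroke, from 0 (shut) to 100 (fully open). In form: [{"x": .., "y": .., "z": .., "turn": .., "fingers": ..}, ...]. A call has 1 to 8 rows; each row is the pose to reach, as a shift and turn from the pose commanded when the call began, along the tool's axes at that moment; what a row does not reach only later rows make up. A row lasts 1/10 s, in which the tool goes at most 50 mm and 8.59 degrees, less where a joint would pass 70% of its speed; a pose out of reach is approached as far as the arm can. A call with a gripper value outside its range is refused whole. The fingers move at their own pace and stop on an object; the grip force is fixed at half the most. Time passes only in rows, so rows that repeat a pose let the fingers close. It gives the time, the measured TCP pose, the force, the opening and the grip force at its end, in the units of the state.
- sense(): the state, without advancing time (a new reading comes with each control period).
- grab_frame(name): name is "side" or "top"; returns a dict with "img" (420x560x3 uint8, blue, green, red), "K" (3x3 intrinsics, pixels), "world_to_cam" (4x4, takes a point from world to camera coordinates). Camera axes: x right, y down, z forward; pixel columns grow to the right and rows downward; lengths in m; the calibration is good to about 2 mm. A picture is of the moment at which its call begins. There is no depth.
- close_job(): hands the job in; it is judged then, once.
The state is a dict: "time_s": time; "qpos": joint angles; "joint_velocities": joint speeds; "joint_efforts": joint torques, N m; "eef_pos": TCP position; "eef_rot": TCP orientation; "ft_force": force on the tool from outside, world axes, zero at the start; "moment": the same for the moment, N m; "gripper_width": finger opening in m; "finger_force": force on a finger pad.
Only numpy, scipy, OpenCV 4.12 (cv2) and the standard library are available. Lean on these libraries where they do the work, as an engineer would, in place of code of your own. Each camera call takes 0.05 s, during which the arm holds its last target. There are 200 camera calls.

## Working session

There is one attempt and no reset: what is moved stays moved. The work goes in short steps, Python scripts to look and compute and a tool call to move; the robot and the scene stay as the last step left them, time stands still between calls to the robot, and variables do not carry over. Pictures are saved under pics/ and viewed, at most 10 in all, crops included, and the job is handed in when it is done.

Besides the shell and the picture viewer there is one more tool, called by a JSON object that holds its "op" and its "data", one argument or row to a line. carry_out: Moves the arm, as the interface text tells. Its arguments: {"type":"object","properties":{"plan":{"type":"array","items":{"type":"object","properties":{"x":{"type":"number"},"y":{"type":"number"},"z":{"type":"number"},"turn":{"type":"number"},"fingers":{"type":"number"}}}}},"required":["plan"]}

```bash
mkdir -p pics; ls; python3 - <<'E'
from bench import *
import cv2
s=sense(); print(s['time_s'],s['eef_pos'],s['eef_rot'],s['gripper_width'])
for n in ('side','top'):
    f=grab_frame(n); cv2.imwrite(f'pics/{n}0.png',f['img']); print(n,f['K'].tolist(),f['world_to_cam'].round(4).tolist())
E
```

```text
pics
0.0 [0.25249818 0.62540811 0.25524018] [ 1.90696514e-01  9.81648530e-01 -9.85224965e-04 -1.82541763e-04] 0.08551415620723783
side [[438.0318894782983, 0.0, 278.31708931007245], [0.0, 438.0318894782983, 208.3942354705407], [0.0, 0.0, 1.0]] [[0.9999, -0.0166, -0.0048, -0.5589], [-0.0151, -0.7066, -0.7074, 0.0971], [0.0084, 0.7074, -0.7068, 1.2256], [0.0, 0.0, 0.0, 1.0]]
top [[393.7280291538137, 0.0, 283.8562916810435], [0.0, 393.7280291538137, 208.27627684418655], [0.0, 0.0, 1.0]] [[-0.023, -0.9997, 0.0129, 0.0302], [-0.9979, 0.0222, -0.0601, 0.5768], [0.0598, -0.0143, -0.9981, 1.1351], [0.0, 0.0, 0.0, 1.0]]
```

View pics/top0.png

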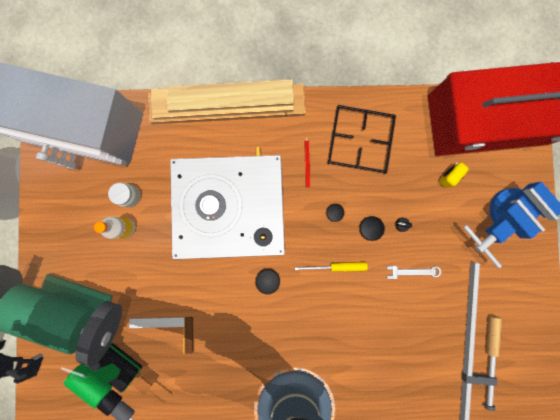

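View pics/side0.png

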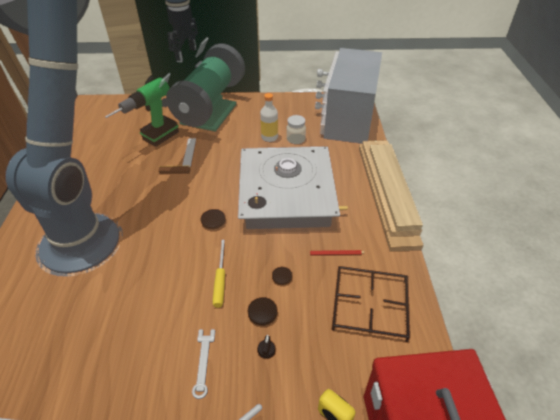

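Top view: caps lie at (335,212) smallest, (372,228) and (267,281); knob at (403,225); burner head at (208,205); valve shaft at (263,237). The side view agrees: caps at (282,275), (262,311), (213,219), knob at (266,348), shaft at (257,200) and head at (288,166). I'll zoom in on these.

```bash
python3 - <<'E'
import cv2,numpy as np
t=cv2.imread('pics/top0.png');s=cv2.imread('pics/side0.png')
def c(im,x,y,w=50,h=37,k=8):
    return cv2.resize(im[y-h//2:y-h//2+h,x-w//2:x-w//2+w],None,fx=k,fy=k,interpolation=cv2.INTER_CUBIC)
cv2.imwrite('pics/z1.png',np.vstack([np.hstack([c(t,208,205),c(t,263,237)]),np.hstack([c(s,288,166),c(s,257,200)])]))
cv2.imwrite('pics/z2.png',np.vstack([np.hstack([c(t,335,212),c(t,403,225)]),np.hstack([c(s,282,275),c(s,266,348)])]))
E
```

```text
(no output)
```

View pics/z1.png

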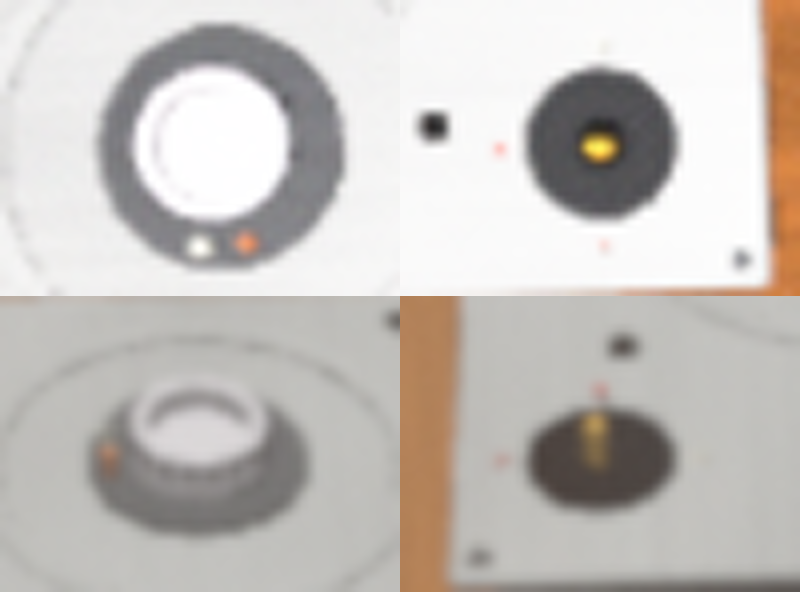

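View pics/z2.png

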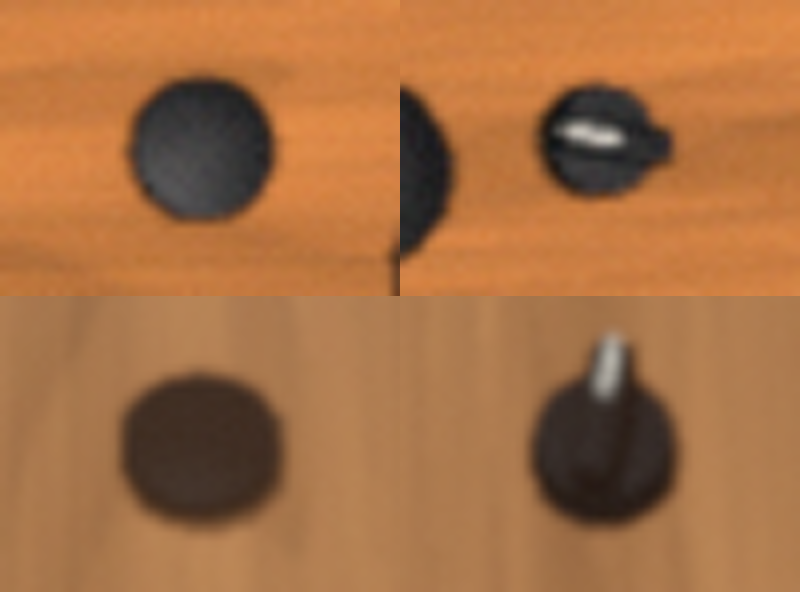

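Zooms: head ring (bright disc) around crop (212,143) in the top view; brass shaft tip (600,147) on the dark bezel. Red marks sit towards +y and -x, and the faint white off mark at crop (605,47), i.e. +x. The small cap is a clean dark disc. The knob's white line points to about +y (left in top, up in side). Next I measure all of these.

```bash
cat > h.py <<'E'
import cv2,numpy as np
from bench import *
def ray(f,u,v,z):
    W=f['world_to_cam'];R,t=W[:3,:3],W[:3,3];c=-R.T@t
    d=R.T@np.linalg.inv(f['K'])@[u,v,1]; return (c+d*(z-c[2])/d[2])
def proj(f,p):
    q=f['K']@(f['world_to_cam'][:3,:3]@p+f['world_to_cam'][:3,3]); return q[:2]/q[2]
def blob(m,u,v,off,scale=8):
    """contour of mask m (crop, upsampled) nearest u,v"""
    cs,_=cv2.findContours(m.astype(np.uint8),cv2.RETR_EXTERNAL,cv2.CHAIN_APPROX_NONE)
    q=(np.array([u,v])-off+.5)*scale-.5
    c=min((c for c in cs if cv2.contourArea(c)>40),key=lambda c:-cv2.pointPolygonTest(c,tuple(map(float,q)),True))
    return (c.reshape(-1,2)+.5)/scale-.5+off
def crop(im,u,v,r=24,s=8):
    off=np.array([int(u)-r,int(v)-r]); c=im[off[1]:off[1]+2*r,off[0]:off[0]+2*r]
    return cv2.resize(c,None,fx=s,fy=s,interpolation=cv2.INTER_CUBIC),off
def ell(c): return cv2.fitEllipse(c.astype(np.float32))
E
python3 - <<'E'
from h import *
T=grab_frame('top');S=grab_frame('side')
for f in(T,S): print('cam',-f['world_to_cam'][:3,:3].T@f['world_to_cam'][:3,3])
def go(name,f,u,v,fn,zs):
    c,off=crop(f['img'],u,v); b=blob(fn(c.astype(int)),u,v,off); e=ell(b)
    m=cv2.moments(b.astype(np.float32)); cen=(m['m10']/m['m00'],m['m01']/m['m00'])
    print(name,np.round(e[0],2),np.round(e[1],1),np.round(cen,2),[ray(f,*cen,z)[:2].round(4).tolist() for z in zs]); return b
dark=lambda th:lambda c:c.max(2)<th
go('cap T',T,335,212,dark(110),[.017,.012]); go('cap S',S,282,275,dark(95),[.017,.012])
go('cap2 T',T,372,228,dark(110),[.017]); go('cap3 T',T,267,281,dark(110),[.017])
k=go('knob T',T,403,225,dark(110),[.015,.033]); go('knob S',S,266,349,dark(80),[.015,.033])
go('head T',T,208,205,lambda c:c.min(2)>200,[.092])
for f,n,u,v in((T,'T',400,224),(S,'S',268,340)):
    c,off=crop(f['img'],u,v,12); c=c.astype(int)
    b=blob((c[:,:,0]>120)&(c.max(2)-c.min(2)<60),u,v,off)
    l=cv2.minAreaRect(b.astype(np.float32)); bx=cv2.boxPoints(l)
    vx,vy,x0,y0=cv2.fitLine(b.astype(np.float32),cv2.DIST_L2,0,.01,.01).ravel()
    tt=(b-[x0,y0])@[vx,vy]; P=[ray(f,x0+vx*s,y0+vy*s,.033) for s in(tt.min(),tt.max())]
    d=P[1]-P[0]; print('line',n,np.round(P,4).tolist(),np.degrees(np.arctan2(d[1],d[0])))
for f,n,u,v in((T,'T',263,237.5),(S,'S',257,198)):
    c,off=crop(f['img'],u,v,10); c=c.astype(int)
    y=(c[:,:,2]-c[:,:,0]>45)&(c[:,:,2]>100)
    b=blob(y,u,v,off); lo,hi=b.min(0),b.max(0); print('shaft',n,lo,hi,ray(f,*((lo+hi)/2),.089).round(4), ray(f,(lo+hi)[0]/2,lo[1],.089).round(4))
# deck edges in top: big bright
g=(T['img'].min(2)>170).astype(np.uint8)[140:275,160:295]
cs,_=cv2.findContours(g,cv2.RETR_EXTERNAL,cv2.CHAIN_APPROX_NONE); c=max(cs,key=cv2.contourArea); r=cv2.boxPoints(cv2.minAreaRect(c))+[160,140]
P=[ray(T,*p,.07) for p in r]; print(np.round(P,4)[:,:2].tolist()); 
for i in range(4): d=P[(i+1)%4]-P[i]; print(np.linalg.norm(d).round(4),np.degrees(np.arctan2(d[1],d[0])).round(2))
# bezel and dark discs
go('bezel T',T,259,237,lambda c:c.max(2)<130,[.07]); go('bezel S',S,252,201,lambda c:c.max(2)<110,[.07])
E
```

```text
cam [0.50841728 0.03353316 1.16721804]
cam [ 0.55007098 -0.80765769  0.93216303]
cap T [334.77 212.15] [17.7 17.9] [334.77 212.15] [[0.5627, -0.1318], [0.5629, -0.1325]]
cap S [281.71 275.71] [17.9 19.8] [281.71 275.71] [[0.5655, -0.1358], [0.5656, -0.1322]]
cap2 T [371.46 227.98] [24.2 25.3] [371.46 227.98] [[0.5139, -0.2379]]
cap3 T [267.3  280.78] [24.2 25.6] [267.3  280.78] [[0.3683, 0.0698]]
knob T [402.58 224.24] [13.5 16.3] [402.53 224.24] [[0.5228, -0.3302], [0.5225, -0.3246]]
knob S [266.09 348.98] [17.2 18.4] [266.04 349.17] [[0.526, -0.3356], [0.5264, -0.3448]]
head T [207.5 204.5] [56.6 56.6] [207.5 204.5] [[0.5878, 0.2264]]
line T [[0.5273, -0.3126, 0.033], [0.5229, -0.3316, 0.033]] -102.9541454270696
line S [[0.5262, -0.3264, 0.033], [0.5292, -0.3097, 0.033]] 79.80479060735927
shaft T [260.0625 235.3125] [264.8125 238.8125] [0.4956 0.0784 0.089 ] [0.5004 0.0783 0.089 ]
shaft S [254.1875 196.3125] [257.4375 202.0625] [0.498  0.0739 0.089 ] [0.4978 0.0855 0.089 ]
[[0.7194, 0.3381], [0.7247, 0.0246], [0.446, 0.0207], [0.4419, 0.3294]]
0.3135 -89.03
0.2788 -179.19
0.3088 90.75
0.2776 1.78
bezel T [262.7  236.44] [17.9 17.9] [262.71 236.44] [[0.4971, 0.0784]]
bezel S [256.75 202.27] [11.2 17.8] [256.72 202.39] [[0.4997, 0.0806]]
```

```bash
cat >> h.py <<'E'
from scipy.spatial.transform import Rotation as Rn
def to(x,y,z,ang=None):
    """shift in tool axes to world point; ang = wanted world angle (deg) of tool y"""
    s=sense();R=Rn.from_quat(s['eef_rot']).as_matrix(); p=np.array(s['eef_pos'])
    d=R.T@(np.array([x,y,z])-p); a=np.degrees(np.arctan2(R[1,1],R[0,1]))
    t=None if ang is None else -np.radians((ang-a+180)%360-180)
    print('to',(x,y,z),'shift',d.round(4),'yaw',a.round(2),'turn',t,'axis',R[:,2].round(4))
def headT(T,u=209,v=204.5):
    c,off=crop(T['img'],u,v,12); m=(c.min(2)>190).astype(np.uint8)
    disk=np.zeros_like(m); q=int((11.5+.5)*8); cv2.circle(disk,(q,q),96,1,-1)
    return blob(m*disk,u,v,off)
E
python3 - <<'E'
from h import *
T={'img':cv2.imread('pics/top0.png')}; f=grab_frame('top'); T.update(K=f['K'],world_to_cam=f['world_to_cam'])
b=headT(T); e=ell(b); print(e, ray(T,*e[0],.092))
S=grab_frame('side'); c,off=crop(S['img'],287.5,167,14)
m=(c.min(2)>165); b=blob(m,287.5,164,off); print(b.min(0),b.max(0),ell(b))
for y in(.22,.226,.232): print(proj(S,np.array([.59,y,.092])))
to(.564,-.134,.25,90)
E
```

```text
((208.9273681640625, 204.49887084960938), (19.104352951049805, 19.31072998046875), 86.16878509521484) [0.58772714 0.22253413 0.092     ]
[272.5625 152.5625] [300.4375 180.4375] ((286.5828857421875, 166.20155334472656), (30.845890045166016, 32.08098602294922), 177.38848876953125)
[287.22927115 164.49279857]
[287.16776745 163.23214878]
[287.10665643 161.97954769]
to (0.564, -0.134, 0.25) shift [-0.5732 -0.5879  0.0063] yaw 68.01 turn -0.3837603654893684 axis [-3.e-04 -6.e-04 -1.e+00]
```

{"op": "carry_out", "data": {
  "plan": [
    {"z": -0.03},
    {"z": -0.06}
  ]
}}

```text
invalid input at $.plan[0]: expected keys x, y, z, turn, fingers
```

{"op": "carry_out", "data": {
  "plan": [
    {"x": 0, "y": 0, "z": -0.04, "turn": 0, "fingers": 100},
    {"x": -0.03, "y": -0.03, "z": -0.07, "turn": 0, "fingers": 100},
    {"x": -0.065, "y": -0.065, "z": -0.07, "turn": -0.1, "fingers": 100},
    {"x": -0.1, "y": -0.1, "z": -0.07, "turn": -0.2, "fingers": 100},
    {"x": -0.135, "y": -0.135, "z": -0.07, "turn": -0.3, "fingers": 100},
    {"x": -0.17, "y": -0.17, "z": -0.07, "turn": -0.384, "fingers": 100},
    {"x": -0.205, "y": -0.205, "z": -0.07, "turn": -0.384, "fingers": 100},
    {"x": -0.24, "y": -0.24, "z": -0.07, "turn": -0.384, "fingers": 100}
  ]
}}

```text
time_s: 1.1
eef_pos: [0.3859, 0.3114, 0.3265]
eef_rot: [-0.0, 1.0, 0.0, 0.0]
ft_force: [0.9, 0.5, 1.0]
gripper_width: 0.0855
finger_force: 0.0
```

```bash
python3 - <<'E'
from h import *
to(.564,-.134,.2,90)
E
```

```text
to (0.564, -0.134, 0.2) shift [-0.178  -0.4455  0.1264] yaw 90.01 turn 0.0002613575283287106 axis [ 4.e-04  5.e-04 -1.e+00]
```

{"op": "carry_out", "data": {
  "plan": [
    {"x": -0.018, "y": -0.045, "z": 0.0, "turn": 0, "fingers": 100},
    {"x": -0.036, "y": -0.09, "z": 0.0, "turn": 0, "fingers": 100},
    {"x": -0.054, "y": -0.135, "z": 0.0, "turn": 0, "fingers": 100},
    {"x": -0.072, "y": -0.18, "z": 0.0, "turn": 0, "fingers": 100},
    {"x": -0.09, "y": -0.225, "z": 0.02, "turn": 0, "fingers": 100},
    {"x": -0.108, "y": -0.27, "z": 0.04, "turn": 0, "fingers": 100},
    {"x": -0.126, "y": -0.315, "z": 0.06, "turn": 0, "fingers": 100},
    {"x": -0.144, "y": -0.36, "z": 0.08, "turn": 0, "fingers": 100}
  ]
}}

```text
time_s: 1.9
eef_pos: [0.5266, -0.0398, 0.2496]
eef_rot: [-0.0, 1.0, 0.0, 0.001]
ft_force: [0.8, 1.7, -0.5]
gripper_width: 0.0856
finger_force: 0.0
```

{"op": "carry_out", "data": {
  "plan": [
    {"x": -0.018, "y": -0.043, "z": 0.02, "turn": 0, "fingers": 100},
    {"x": -0.034, "y": -0.085, "z": 0.06, "turn": 0, "fingers": 100},
    {"x": -0.034, "y": -0.085, "z": 0.1, "turn": 0, "fingers": 100},
    {"x": -0.034, "y": -0.085, "z": 0.14, "turn": 0, "fingers": 100},
    {"x": -0.034, "y": -0.085, "z": 0.14, "turn": 0, "fingers": 100}
  ]
}}

```text
time_s: 2.4
eef_pos: [0.5562, -0.1226, 0.1049]
eef_rot: [0.0, 1.0, 0.001, -0.006]
ft_force: [-1.0, 1.1, -0.7]
gripper_width: 0.0852
finger_force: 0.0
```

```bash
python3 - <<'E'
from h import *
to(.564,-.134,.03,90)
T=grab_frame('top');S=grab_frame('side')
a=cv2.resize(T['img'][170:250,295:375],None,fx=5,fy=5,interpolation=cv2.INTER_CUBIC)
b=cv2.resize(S['img'][225:305,242:322],None,fx=5,fy=5,interpolation=cv2.INTER_CUBIC)
cv2.imwrite('pics/a1.png',np.hstack([a,b]))
E
```

```text
to (0.564, -0.134, 0.03) shift [-0.0087 -0.0115  0.0748] yaw 89.97 turn -0.0005499474243301605 axis [-0.0116  0.0014 -0.9999]
```

View pics/a1.png

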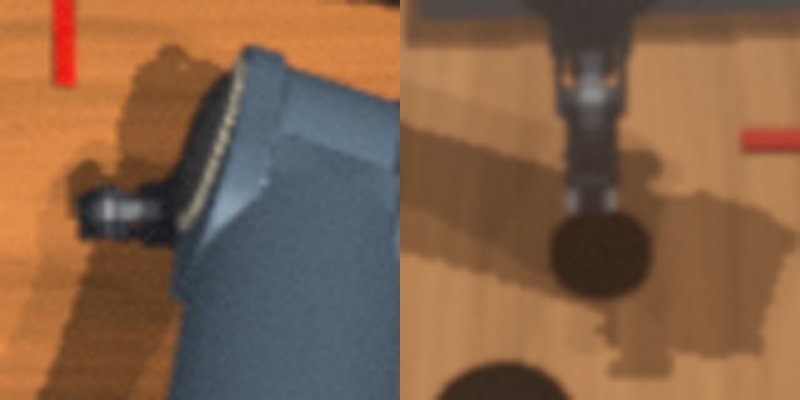

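Top view is blocked by the arm. The side view shows the near finger at crop (591,200), with its tip just above the cap centred at (600,252). I'll use this to check the side camera's x bias and the tip height.

```bash
python3 - <<'E'
from h import *
S=grab_frame('side');s=sense();print(s['eef_pos'])
for z in(.08,.085,.09,.095,.1): print(z,proj(S,np.array([s['eef_pos'][0],s['eef_pos'][1]-.047,z])))
E
```

```text
[ 0.56141287 -0.12303099  0.11170975]
0.08 [280.32838216 271.64757638]
0.085 [280.32512605 270.38472106]
0.09 [280.32184795 269.11333581]
0.095 [280.31854763 267.83333391]
0.1 [280.31522486 266.54462747]
```

{"op": "carry_out", "data": {
  "plan": [
    {"x": -0.006, "y": -0.011, "z": 0.03, "turn": 0, "fingers": 100},
    {"x": -0.006, "y": -0.011, "z": 0.055, "turn": 0, "fingers": 100},
    {"x": -0.006, "y": -0.011, "z": 0.067, "turn": 0, "fingers": 100},
    {"x": -0.006, "y": -0.011, "z": 0.067, "turn": 0, "fingers": 100},
    {"x": -0.006, "y": -0.011, "z": 0.067, "turn": 0, "fingers": 100}
  ]
}}

```text
time_s: 3.05
eef_pos: [0.5674, -0.134, 0.0447]
eef_rot: [-0.0, 1.0, -0.0, 0.001]
ft_force: [0.4, 0.6, 0.1]
gripper_width: 0.0854
finger_force: 0.0
```

{"op": "carry_out", "data": {
  "plan": [
    {"x": 0.002, "y": 0, "z": 0.02, "turn": 0, "fingers": 100},
    {"x": 0.002, "y": 0, "z": 0.02, "turn": 0, "fingers": 60},
    {"x": 0.002, "y": 0, "z": 0.02, "turn": 0, "fingers": 40},
    {"x": 0.002, "y": 0, "z": 0.02, "turn": 0, "fingers": 40},
    {"x": 0.002, "y": 0, "z": 0.02, "turn": 0, "fingers": 40},
    {"x": 0.002, "y": 0, "z": 0.02, "turn": 0, "fingers": 40}
  ]
}}

```text
time_s: 3.65
eef_pos: [0.5651, -0.1342, 0.0249]
eef_rot: [-0.0, 1.0, 0.0, 0.001]
ft_force: [-2.0, -0.2, 6.3]
gripper_width: 0.0512
finger_force: 61.5
```

{"op": "carry_out", "data": {
  "plan": [
    {"x": 0, "y": 0, "z": -0.03, "turn": 0, "fingers": 40},
    {"x": 0, "y": 0, "z": -0.08, "turn": 0, "fingers": 40},
    {"x": 0, "y": 0, "z": -0.13, "turn": 0, "fingers": 40},
    {"x": 0, "y": 0, "z": -0.15, "turn": 0, "fingers": 40},
    {"x": 0, "y": 0, "z": -0.15, "turn": 0, "fingers": 40}
  ]
}}

```text
time_s: 4.15
eef_pos: [0.5666, -0.1348, 0.1779]
eef_rot: [0.0, 1.0, -0.0, 0.005]
ft_force: [0.8, -0.0, -1.2]
gripper_width: 0.0514
finger_force: 63.0
```

```bash
python3 - <<'E'
from h import *
S=grab_frame('side');T=grab_frame('top');print(sense()['finger_force'],sense()['ft_force'])
s=sense();u,v=proj(S,np.array(s['eef_pos'])-[0,0,.02]);u,v=int(u),int(v);print(u,v)
cv2.imwrite('pics/a2.png',cv2.resize(S['img'][v-40:v+40,u-50:u+50],None,fx=6,fy=6,interpolation=cv2.INTER_CUBIC))
to(.588,.2225,.2,90)
E
```

```text
63.00844073295593 [-1.23033709  0.29663727 -2.46710576]
281 240
to (0.588, 0.2225, 0.2) shift [-0.0242  0.3564 -0.0264] yaw 90.02 turn 0.0004173579811162999 axis [ 8.e-04  4.e-04 -1.e+00]
```

View pics/a2.png

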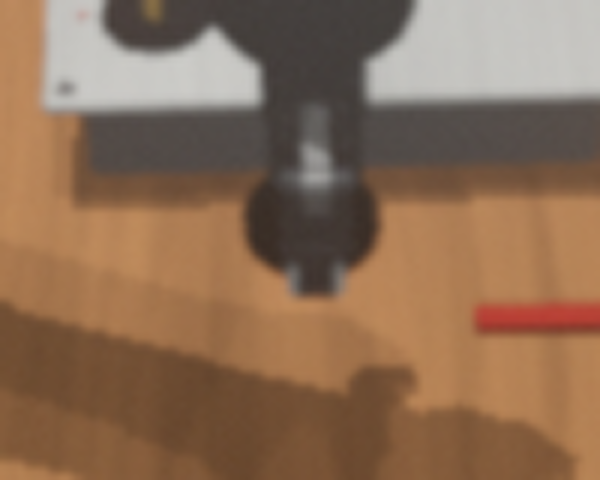

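Cap is held level: disc spans crop x 245–378, centre row ≈222; finger at 288–345. Compare with the projection from the TCP pose to get the side camera's bias.

```bash
python3 - <<'E'
from h import *
S=grab_frame('side');s=sense();p=np.array(s['eef_pos']);print(p)
im=S['img']; c,off=crop(im,282,237,20); d=(c.max(2)<95)
rows=[]
for v in np.arange(232,243,1.):
    r=d[int((v-off[1]+.5)*8)]; i=np.where(r)[0]; 
    # run containing centre
    print(v,(i.min()+.5)/8-.5+off[0],(i.max()+.5)/8-.5+off[0])
for dz in(.0079,.0129,.0179): print(dz,proj(S,p-[0,0,dz]), proj(S,p-[.027,0,dz]),proj(S,p+[.027,0,-dz]))
q=np.array([.5877,.2225,.092]); print(proj(S,q),proj(S,q-[.0255,0,0]),proj(S,q+[.0255,0,0]))
E
```

```text
[ 0.56336517 -0.13372372  0.17232115]
232.0 271.4375 290.9375
233.0 271.0625 291.3125
234.0 271.0625 291.4375
235.0 270.8125 291.5625
236.0 270.5625 291.6875
237.0 270.5625 291.9375
238.0 270.5625 291.8125
239.0 270.5625 291.6875
240.0 270.8125 291.4375
241.0 271.3125 290.9375
242.0 271.8125 290.4375
0.0079 [280.80046952 237.05816306] [269.19913226 237.240283  ] [292.39666872 236.87612379]
0.0129 [280.80218048 238.47370778] [269.24092778 238.65551098] [292.35833055 238.29198481]
0.0179 [280.80387966 239.87950652] [269.28243548 240.06099303] [292.32025628 239.69809984]
[286.44224415 163.97743523] [277.99967834 164.0981991 ] [294.88208831 163.85671029]
```

{"op": "carry_out", "data": {
  "plan": [
    {"x": -0.003, "y": 0.045, "z": 0, "turn": 0, "fingers": 40},
    {"x": -0.006, "y": 0.09, "z": 0, "turn": 0, "fingers": 40},
    {"x": -0.009, "y": 0.135, "z": 0, "turn": 0, "fingers": 40},
    {"x": -0.012, "y": 0.18, "z": 0, "turn": 0, "fingers": 40},
    {"x": -0.015, "y": 0.225, "z": 0, "turn": 0, "fingers": 40},
    {"x": -0.018, "y": 0.27, "z": 0, "turn": 0, "fingers": 40},
    {"x": -0.021, "y": 0.31, "z": 0, "turn": 0, "fingers": 40},
    {"x": -0.025, "y": 0.345, "z": 0, "turn": 0, "fingers": 40}
  ]
}}

```text
time_s: 5.1
eef_pos: [0.5875, 0.2134, 0.1707]
eef_rot: [-0.001, 1.0, -0.001, -0.002]
ft_force: [0.5, 0.5, -1.7]
gripper_width: 0.0514
finger_force: 63.1
```

{"op": "carry_out", "data": {
  "plan": [
    {"x": 0, "y": 0.012, "z": 0, "turn": 0, "fingers": 40},
    {"x": 0, "y": 0.012, "z": 0.02, "turn": 0, "fingers": 40},
    {"x": 0, "y": 0.012, "z": 0.03, "turn": 0, "fingers": 40},
    {"x": 0, "y": 0.012, "z": 0.03, "turn": 0, "fingers": 40},
    {"x": 0, "y": 0.012, "z": 0.03, "turn": 0, "fingers": 40},
    {"x": 0, "y": 0.012, "z": 0.03, "turn": 0, "fingers": 40}
  ]
}}

```text
time_s: 5.7
eef_pos: [0.5896, 0.2222, 0.1436]
eef_rot: [0.001, 1.0, 0.0, 0.0]
ft_force: [-0.1, -0.3, -0.8]
gripper_width: 0.0516
finger_force: 63.1
```

```bash
python3 - <<'E'
from h import *
S=grab_frame('side');T=grab_frame('top');to(.5885,.223,.1079,90)
a=cv2.resize(S['img'][130:190,262:322],None,fx=6.667,fy=6.667,interpolation=cv2.INTER_CUBIC)
b=cv2.resize(T['img'][175:235,180:240],None,fx=6.667,fy=6.667,interpolation=cv2.INTER_CUBIC)
cv2.imwrite('pics/a3.png',np.hstack([a,b]))
E
```

```text
to (0.5885, 0.223, 0.1079) shift [0.0011 0.0004 0.0359] yaw 89.97 turn -0.0005165679665746995 axis [ 1.2e-03  6.0e-04 -1.0e+00]
```

View pics/a3.png

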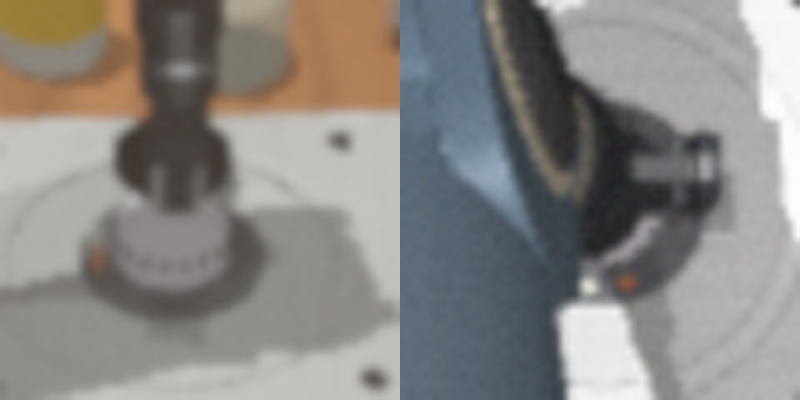

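Side view: cap centred at crop x ≈174.5 over the head at ≈170, so it is about 2 mm too far in +x. Top is mostly hidden. Shift and descend, feeling for contact.

{"op": "carry_out", "data": {
  "plan": [
    {"x": 0.0017, "y": 0.0005, "z": 0.015, "turn": 0, "fingers": 40},
    {"x": 0.0017, "y": 0.0005, "z": 0.023, "turn": 0, "fingers": 40},
    {"x": 0.0017, "y": 0.0005, "z": 0.023, "turn": 0, "fingers": 40},
    {"x": 0.0017, "y": 0.0005, "z": 0.026, "turn": 0, "fingers": 40},
    {"x": 0.0017, "y": 0.0005, "z": 0.028, "turn": 0, "fingers": 40},
    {"x": 0.0017, "y": 0.0005, "z": 0.029, "turn": 0, "fingers": 40},
    {"x": 0.0017, "y": 0.0005, "z": 0.029, "turn": 0, "fingers": 40}
  ]
}}

```text
time_s: 6.5
eef_pos: [0.5878, 0.2234, 0.1142]
eef_rot: [-0.0, 1.0, 0.0, 0.0]
ft_force: [0.1, 0.4, -1.9]
gripper_width: 0.0518
finger_force: 63.1
```

{"op": "carry_out", "data": {
  "plan": [
    {"x": 0, "y": 0, "z": 0.002, "turn": 0, "fingers": 40},
    {"x": 0, "y": 0, "z": 0.003, "turn": 0, "fingers": 40},
    {"x": 0, "y": 0, "z": 0.004, "turn": 0, "fingers": 40},
    {"x": 0, "y": 0, "z": 0.004, "turn": 0, "fingers": 40}
  ]
}}

```text
time_s: 6.9
eef_pos: [0.5878, 0.2232, 0.1101]
eef_rot: [-0.0, 1.0, 0.0, 0.0]
ft_force: [1.9, -1.7, -1.2]
gripper_width: 0.0516
finger_force: 63.4
```

{"op": "carry_out", "data": {
  "plan": [
    {"x": 0, "y": 0, "z": 0.001, "turn": 0, "fingers": 40},
    {"x": 0, "y": 0, "z": 0.0015, "turn": 0, "fingers": 40},
    {"x": 0, "y": 0, "z": 0.0015, "turn": 0, "fingers": 40}
  ]
}}

```text
time_s: 7.2
eef_pos: [0.5878, 0.2233, 0.1099]
eef_rot: [-0.0, 1.0, 0.0, 0.0]
ft_force: [-0.9, -1.8, 7.0]
gripper_width: 0.0512
finger_force: 64.2
```

Contact at the expected home height, pushing back with 7 N. Release and lift away.

{"op": "carry_out", "data": {
  "plan": [
    {"x": 0, "y": 0, "z": 0.001, "turn": 0, "fingers": 70},
    {"x": 0, "y": 0, "z": 0, "turn": 0, "fingers": 90},
    {"x": 0, "y": 0, "z": 0, "turn": 0, "fingers": 90},
    {"x": 0, "y": 0, "z": 0, "turn": 0, "fingers": 90},
    {"x": 0, "y": 0, "z": -0.04, "turn": 0, "fingers": 90},
    {"x": 0, "y": 0, "z": -0.08, "turn": 0, "fingers": 90},
    {"x": 0, "y": 0, "z": -0.12, "turn": 0, "fingers": 90}
  ]
}}

```text
time_s: 7.9
eef_pos: [0.587, 0.2233, 0.2295]
eef_rot: [-0.0, 1.0, -0.0, -0.001]
ft_force: [1.1, 0.5, 0.6]
gripper_width: 0.077
finger_force: 0.0
```

```bash
python3 - <<'E'
from h import *
to(.524,-.329,.2,-11.5)
E
```

```text
to (0.524, -0.329, 0.2) shift [ 0.0631 -0.5523  0.0298] yaw 90.01 turn 1.7717356157009938 axis [-1.1e-03 -4.0e-04 -1.0e+00]
```

{"op": "carry_out", "data": {
  "plan": [
    {"x": 0.005, "y": -0.045, "z": 0, "turn": 0.14, "fingers": 60},
    {"x": 0.012, "y": -0.09, "z": 0, "turn": 0.28, "fingers": 50},
    {"x": 0.02, "y": -0.135, "z": 0, "turn": 0.42, "fingers": 45},
    {"x": 0.027, "y": -0.18, "z": 0, "turn": 0.56, "fingers": 45},
    {"x": 0.035, "y": -0.225, "z": 0, "turn": 0.7, "fingers": 45},
    {"x": 0.042, "y": -0.27, "z": 0, "turn": 0.84, "fingers": 45},
    {"x": 0.05, "y": -0.315, "z": 0, "turn": 0.98, "fingers": 45},
    {"x": 0.058, "y": -0.36, "z": 0, "turn": 1.12, "fingers": 45}
  ]
}}

```text
time_s: 8.7
eef_pos: [0.5288, -0.1381, 0.2286]
eef_rot: [0.533, 0.846, 0.0, -0.0]
ft_force: [1.1, -0.1, -0.1]
gripper_width: 0.0384
finger_force: 0.0
```

```bash
python3 - <<'E'
from h import *
to(.5235,-.331,.12,-11.5)
E
```

```text
to (0.5235, -0.331, 0.12) shift [-0.1718 -0.088   0.1085] yaw 25.53 turn 0.6462790067351041 axis [ 3.e-04  6.e-04 -1.e+00]
```

{"op": "carry_out", "data": {
  "plan": [
    {"x": -0.04, "y": -0.02, "z": 0.0, "turn": 0.14, "fingers": 45},
    {"x": -0.08, "y": -0.041, "z": 0.0, "turn": 0.28, "fingers": 45},
    {"x": -0.12, "y": -0.061, "z": 0.01, "turn": 0.42, "fingers": 45},
    {"x": -0.16, "y": -0.082, "z": 0.05, "turn": 0.56, "fingers": 45},
    {"x": -0.172, "y": -0.088, "z": 0.09, "turn": 0.646, "fingers": 45},
    {"x": -0.172, "y": -0.088, "z": 0.11, "turn": 0.646, "fingers": 45},
    {"x": -0.172, "y": -0.088, "z": 0.11, "turn": 0.646, "fingers": 45},
    {"x": -0.172, "y": -0.088, "z": 0.11, "turn": 0.646, "fingers": 45}
  ]
}}

```text
time_s: 9.5
eef_pos: [0.5256, -0.3296, 0.1187]
eef_rot: [0.772, 0.635, 0.0, -0.0]
ft_force: [0.4, 0.6, 0.3]
gripper_width: 0.0382
finger_force: 0.0
```

```bash
python3 - <<'E'
from h import *
S=grab_frame('side');T=grab_frame('top');to(.5235,-.331,.043,-11.5)
b=headless=cv2.resize(T['img'][175:235,180:240],None,fx=6.667,fy=6.667,interpolation=cv2.INTER_CUBIC)
a=cv2.resize(S['img'][310:370,236:296],None,fx=6.667,fy=6.667,interpolation=cv2.INTER_CUBIC)
cv2.imwrite('pics/a4.png',np.hstack([a,b]))
E
```

```text
to (0.5235, -0.331, 0.043) shift [-0.0018 -0.0029  0.0772] yaw -11.1 turn 0.007007460886439676 axis [ 2.9e-03 -9.0e-04 -1.0e+00]
```

View pics/a4.png

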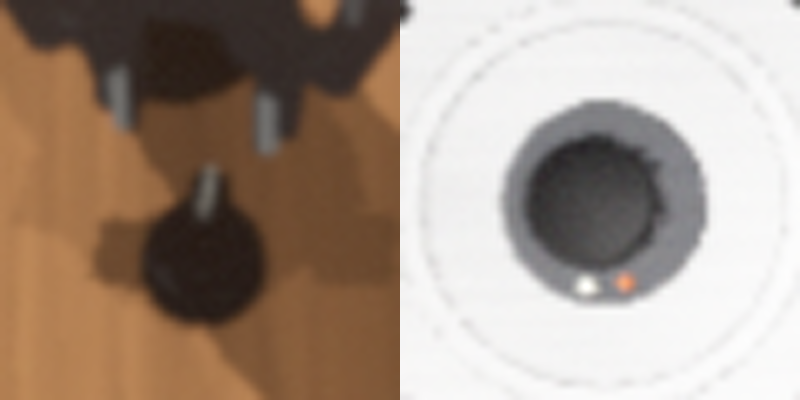

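Cap sits concentric on the head in the top view (cap at crop (598,200), ring centre (604,200)). In the side view the fingers straddle the knob with the bar between them. Descend and grip.

{"op": "carry_out", "data": {
  "plan": [
    {"x": -0.002, "y": 0, "z": 0.04, "turn": 0.007, "fingers": 45},
    {"x": -0.002, "y": 0, "z": 0.07, "turn": 0.007, "fingers": 45},
    {"x": -0.002, "y": 0, "z": 0.077, "turn": 0.007, "fingers": 45},
    {"x": -0.002, "y": 0, "z": 0.077, "turn": 0.007, "fingers": 30},
    {"x": -0.002, "y": 0, "z": 0.077, "turn": 0.007, "fingers": 5},
    {"x": -0.002, "y": 0, "z": 0.077, "turn": 0.007, "fingers": 5},
    {"x": -0.002, "y": 0, "z": 0.077, "turn": 0.007, "fingers": 5},
    {"x": -0.002, "y": 0, "z": 0.077, "turn": 0.007, "fingers": 5}
  ]
}}

```text
time_s: 10.4
eef_pos: [0.5261, -0.3326, 0.0436]
eef_rot: [0.775, 0.632, 0.001, 0.002]
ft_force: [-0.4, 1.0, 7.2]
gripper_width: 0.0109
finger_force: 61.1
```

```bash
python3 - <<'E'
from h import *
to(.498,.0795,.17,-89)
E
```

```text
to (0.498, 0.0795, 0.17) shift [ 0.398  -0.1097 -0.1271] yaw -11.57 turn 1.3514324725175353 axis [ 0.0034 -0.0014 -1.    ]
```

{"op": "carry_out", "data": {
  "plan": [
    {"x": 0, "y": 0, "z": -0.04, "turn": 0, "fingers": 5},
    {"x": 0, "y": 0, "z": -0.09, "turn": 0, "fingers": 5},
    {"x": 0.03, "y": -0.008, "z": -0.127, "turn": 0.1, "fingers": 5},
    {"x": 0.07, "y": -0.02, "z": -0.127, "turn": 0.24, "fingers": 5},
    {"x": 0.115, "y": -0.032, "z": -0.127, "turn": 0.38, "fingers": 5},
    {"x": 0.16, "y": -0.044, "z": -0.127, "turn": 0.52, "fingers": 5},
    {"x": 0.205, "y": -0.056, "z": -0.127, "turn": 0.66, "fingers": 5},
    {"x": 0.25, "y": -0.069, "z": -0.127, "turn": 0.8, "fingers": 5}
  ]
}}

```text
time_s: 11.2
eef_pos: [0.5073, -0.0711, 0.1691]
eef_rot: [0.961, 0.278, 0.001, -0.0]
ft_force: [2.4, 0.3, -0.7]
gripper_width: 0.0116
finger_force: 60.2
```

```bash
python3 - <<'E'
from h import *
to(.498,.0795,.17,-89)
E
```

```text
to (0.498, 0.0795, 0.17) shift [ 0.0725 -0.1324 -0.0007] yaw -57.75 turn 0.545334838074237 axis [ 0.0015  0.0011 -1.    ]
```

{"op": "carry_out", "data": {
  "plan": [
    {"x": 0.02, "y": -0.035, "z": 0, "turn": 0.13, "fingers": 5},
    {"x": 0.04, "y": -0.07, "z": 0, "turn": 0.27, "fingers": 5},
    {"x": 0.058, "y": -0.105, "z": 0, "turn": 0.41, "fingers": 5},
    {"x": 0.0725, "y": -0.1325, "z": 0, "turn": 0.545, "fingers": 5},
    {"x": 0.0725, "y": -0.1325, "z": 0, "turn": 0.545, "fingers": 5},
    {"x": 0.0725, "y": -0.1325, "z": 0.015, "turn": 0.545, "fingers": 5},
    {"x": 0.0725, "y": -0.1325, "z": 0.015, "turn": 0.545, "fingers": 5},
    {"x": 0.0725, "y": -0.1325, "z": 0.015, "turn": 0.545, "fingers": 5}
  ]
}}

```text
time_s: 12.0
eef_pos: [0.4971, 0.077, 0.1539]
eef_rot: [1.0, 0.011, 0.0, -0.0]
ft_force: [-0.9, -0.4, 0.5]
gripper_width: 0.0114
finger_force: 60.2
```

```bash
python3 - <<'E'
from h import *
S=grab_frame('side');T=grab_frame('top');to(.498,.0795,.1326,-89);to(.498,.0795,.1326,-89)
a=cv2.resize(S['img'][165:225,227:287],None,fx=6.667,fy=6.667,interpolation=cv2.INTER_CUBIC)
b=cv2.resize(T['img'][207:267,233:293],None,fx=6.667,fy=6.667,interpolation=cv2.INTER_CUBIC)
cv2.imwrite('pics/a5.png',np.hstack([a,b]))
p=np.array(sense()['eef_pos'])
for dx in(-.02,0,.02): print(dx,proj(S,p+[dx,0,-.0106]),proj(T,p+[dx,0,-.0106]))
print('skirt',proj(S,p+[-.022,0,-.0356]),proj(S,p+[.022,0,-.0356]))
E
```

```text
to (0.498, 0.0795, 0.1326) shift [ 0.0005 -0.0025  0.0216] yaw -88.7 turn 0.005307180389775478 axis [ 1.e-03  5.e-04 -1.e+00]
to (0.498, 0.0795, 0.1326) shift [ 0.0005 -0.0025  0.0216] yaw -88.7 turn 0.005307180389775478 axis [ 1.e-03  5.e-04 -1.e+00]
-0.02 [247.39700005 183.89441839] [262.25483043 244.3383222 ]
0 [254.80768528 183.78567694] [262.10266462 236.59489057]
0.02 [262.2162747  183.67696624] [261.95085514 228.86959225]
skirt [247.16579131 190.72071822] [263.22692177 190.48295228]
```

View pics/a5.png

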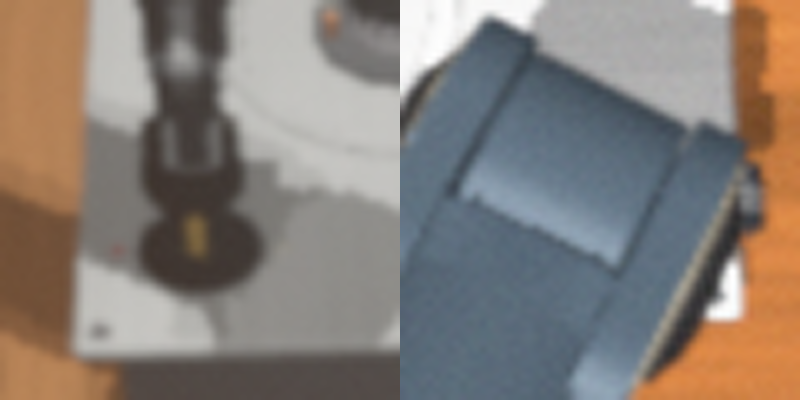

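Side view: skirt spans crop x 140–245 (row ~190); brass shaft at 185–208 with bezel 140–265 below. Top is hidden by the arm. I'll get numbers for the x offset.

```bash
python3 - <<'E'
from h import *
S=grab_frame('side');p=np.array(sense()['eef_pos']);print(p)
c,off=crop(S['img'],255,196,16); d=c.max(2)<105
for v in np.arange(188,206,1.):
    r=d[int((v-off[1]+.5)*8)]; i=np.where(r)[0]; L,R=[(k+.5)/8-.5+off[0] for k in(i.min(),i.max())]
    z,y=(p[2]-.0356,p[1]) if v<195 else (.07,.0785)
    print(v,L,R,(L+R)/2,ray(S,(L+R)/2,v,z)[0].round(4))
E
```

```text
[0.49749767 0.07711563 0.15415315]
188.0 247.5625 262.4375 255.0 0.4967
189.0 247.4375 263.0625 255.25 0.4975
190.0 247.4375 263.6875 255.5625 0.4985
191.0 247.4375 263.8125 255.625 0.4987
192.0 247.4375 263.6875 255.5625 0.4986
193.0 247.6875 263.3125 255.5 0.4985
194.0 248.3125 262.8125 255.5625 0.4988
195.0 249.3125 262.3125 255.8125 0.4965
196.0 250.0625 262.4375 256.25 0.4979
197.0 249.9375 264.0625 257.0 0.5001
198.0 248.5625 264.9375 256.75 0.4994
199.0 247.6875 265.5625 256.625 0.4992
200.0 247.3125 266.0625 256.6875 0.4994
201.0 247.1875 266.1875 256.6875 0.4995
202.0 246.9375 266.1875 256.5625 0.4992
203.0 246.9375 266.0625 256.5 0.4991
204.0 247.1875 265.4375 256.3125 0.4987
205.0 247.8125 264.8125 256.3125 0.4987
```

{"op": "carry_out", "data": {
  "plan": [
    {"x": 0.0008, "y": -0.0014, "z": 0, "turn": 0.005, "fingers": 5},
    {"x": 0.0008, "y": -0.0014, "z": 0.015, "turn": 0.005, "fingers": 5},
    {"x": 0.0008, "y": -0.0014, "z": 0.021, "turn": 0.005, "fingers": 5},
    {"x": 0.0008, "y": -0.0014, "z": 0.023, "turn": 0.005, "fingers": 5},
    {"x": 0.0008, "y": -0.0014, "z": 0.025, "turn": 0.005, "fingers": 5},
    {"x": 0.0008, "y": -0.0014, "z": 0.025, "turn": 0.005, "fingers": 5}
  ]
}}

```text
time_s: 12.75
eef_pos: [0.498, 0.079, 0.1286]
eef_rot: [1.0, 0.009, 0.0, -0.0]
ft_force: [-0.2, -0.7, -0.9]
gripper_width: 0.0112
finger_force: 60.2
```

{"op": "carry_out", "data": {
  "plan": [
    {"x": 0, "y": 0, "z": 0.003, "turn": 0, "fingers": 5},
    {"x": 0, "y": 0, "z": 0.006, "turn": 0, "fingers": 5},
    {"x": 0, "y": 0, "z": 0.007, "turn": 0, "fingers": 5},
    {"x": 0, "y": 0, "z": 0.007, "turn": 0, "fingers": 5},
    {"x": 0, "y": 0, "z": 0.007, "turn": 0, "fingers": 5}
  ]
}}

```text
time_s: 13.25
eef_pos: [0.4978, 0.079, 0.1214]
eef_rot: [1.0, 0.009, -0.0, 0.0]
ft_force: [0.7, -0.9, -1.6]
gripper_width: 0.0113
finger_force: 60.2
```

{"op": "carry_out", "data": {
  "plan": [
    {"x": 0, "y": 0, "z": 0.001, "turn": 0, "fingers": 5},
    {"x": 0, "y": 0, "z": 0.002, "turn": 0, "fingers": 5},
    {"x": 0, "y": 0, "z": 0.002, "turn": 0, "fingers": 5},
    {"x": 0, "y": 0, "z": 0.002, "turn": 0, "fingers": 5}
  ]
}}

```text
time_s: 13.65
eef_pos: [0.498, 0.079, 0.1199]
eef_rot: [1.0, 0.009, 0.0, -0.0]
ft_force: [-0.4, -1.7, 5.4]
gripper_width: 0.0115
finger_force: 61.0
```

{"op": "carry_out", "data": {
  "plan": [
    {"x": 0, "y": 0, "z": 0.002, "turn": 0, "fingers": 5},
    {"x": 0, "y": 0, "z": 0.003, "turn": 0, "fingers": 5},
    {"x": 0, "y": 0, "z": 0.004, "turn": 0, "fingers": 5},
    {"x": 0, "y": 0, "z": 0.004, "turn": 0, "fingers": 5},
    {"x": 0, "y": 0, "z": 0.004, "turn": 0, "fingers": 5}
  ]
}}

```text
time_s: 14.15
eef_pos: [0.4981, 0.079, 0.1161]
eef_rot: [1.0, 0.009, 0.0, -0.0]
ft_force: [-2.1, -1.2, 8.9]
gripper_width: 0.0115
finger_force: 61.3
```

{"op": "carry_out", "data": {
  "plan": [
    {"x": 0, "y": 0, "z": 0.001, "turn": 0, "fingers": 5},
    {"x": 0, "y": 0, "z": 0.0015, "turn": 0, "fingers": 5},
    {"x": 0, "y": 0, "z": 0.0015, "turn": 0, "fingers": 5},
    {"x": 0, "y": 0, "z": 0.0015, "turn": 0, "fingers": 5}
  ]
}}

```text
time_s: 14.55
eef_pos: [0.4981, 0.0789, 0.1151]
eef_rot: [1.0, 0.009, 0.0, -0.001]
ft_force: [-3.1, -1.2, 12.0]
gripper_width: 0.0114
finger_force: 61.9
```

```bash
python3 - <<'E'
from h import *
S=grab_frame('side');print(sense()['ft_force'],sense()['eef_pos'])
a=cv2.resize(S['img'][145:225,227:307],None,fx=6,fy=6,interpolation=cv2.INTER_CUBIC)
cv2.imwrite('pics/a6.png',a)
E
```

```text
[-4.24538851 -1.55238274 11.87782611] [0.49813027 0.07894187 0.11507475]
```

View pics/a6.png

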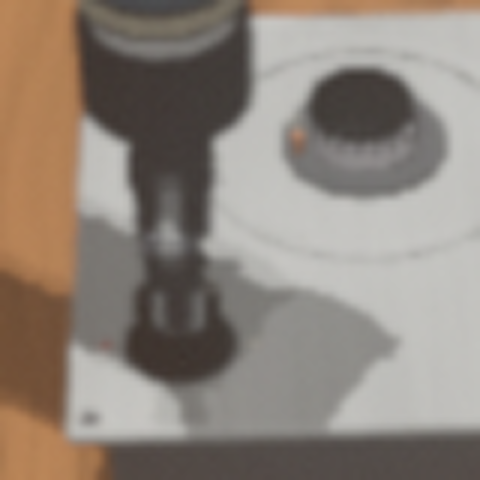

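The picture shows the cap level on the head at (362,110) and the knob down on the shaft over the bezel at (182,345). At 12 N, above the 9 N spring load, the valve is at its stop. Handing in.

```bash
python3 -c "
from bench import *
print(close_job())"
```

```text
the job is handed in; nothing more can be done
None
```

I handed the job in with the cap seated and let go, and the knob matched to the off mark, held and pressed to the valve's stop at about 12 N; the hand-in returned no verdict.

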